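Tablet grinder: fit the cutter, then hold the bayonet lid at the run position

ROBOT

A 7-joint arm with a two-finger parallel gripper is mounted at the origin on the work surface. World frame = base frame: x ahead of the robot, y to its left, z up, the work surface at z = 0. Lengths are in mm, angles in rad, forces in N, time in s.
With the tool pointing down it reaches from about 425 to 1025 mm from the base axis. Payload 9.4 kg.
Tool frame: the origin (TCP) lies midway between the tips of the shut fingers; the grasp point (between the pads) lies behind it (grasp_offset is the z of the grasp point in the tool frame, in mm); z points along the fingers, y is the line along which they close (so a half turn about z gives the same grasp; the last joint's range is limited). The gripper opens to 93 mm and grips with 3 to 60 N. Pads are 15 mm wide; open, the fingers measure 128 mm over their backs; the gripper's body (75 mm by 188 mm) begins 65 mm behind the grasp point.
Start: joints at [-1.32, 0.599, -0.003, 1.599, 0.002, 0.943, -0.08], TCP at [233.427, 686.393, 197.918] pointing down, gripper open.
Joint ranges: [-2.57, 2.57], [-0.35, 1.97], [-1.29, 1.29], [0.11, 2.56], [-1.05, 4.19], [0.11, 1.86], [-2.63, 2.63]. Speed limits (rad/s): [2.22, 2.22, 3.01, 3.01, 3.14, 3.14, 3.14].

INTERFACE

Orientations are given as a rotation vector (axis times angle).
In Python, from workcell import read_state, get_image, camera_info, job_done, trace, tip_of, grasp_offset gives the robot as it stands.
- The arm moves only by the tool play_rows, never from a script. Its argument "rows" is a list of rows, each a list of 4 numbers: the shift along the tool's x, y, z normalised to -1 to 1, where 1 is 0.2 m, then the turn about the tool's z normalised to -1 to 1, where 1 is pi rad. In form: [[x, y, z, twist], ...]. A call has 1 to 5 rows; each row shifts and turns the commanded pose from where the row before left it, along the tool's axes as they then stand; what a row does not reach is not made up. A row lasts 1/8 s, in which the tool goes at most 62.5 mm and 10.7 degrees, less where a joint would pass 70% of its speed; a pose out of reach is approached as far as the arm can. A call with a number of a shift or a turn outside -1 to 1 is refused whole. A call with a gripper value outside its range is refused whole. "jaw" is the closure, from 0 (fully open) to 1 (shut), set as the call begins (left out, the last holds). The fingers move at their own pace and stop on an object; the grip force is fixed at half the most. Time passes only in rows, so rows that do not move let the fingers close. It gives the time, the measured TCP pose, the force, the opening and the grip force at its end, in the units of the state.
- read_state(): the state, without advancing time (a new reading comes with each control period).
- get_image(name): name is "scene" or "top" or "wrist"; returns the picture (384x512x3 uint8, blue, green, red); there is no depth.
- camera_info(name): a dict with "camera_matrix" (3x3 intrinsics, pixels), "rvec" (rotation vector, rad) and "tvec" (3), from world to camera coordinates, as OpenCV has them; the wrist camera has in their place "mount" (4x4, takes a point from camera to tool coordinates, whose origin is the TCP and whose axes are the flange's). Camera axes: x right, y down, z forward; pixel columns grow to the right and rows downward; lengths in mm; the calibration is good to about 2 mm. A picture is of the moment at which its call begins: read the wrist's pose just before it. camera_info takes no time and is no camera call.
- job_done(): hands the job in; it is judged then, once.
Trained networks look in the newest picture that a camera, given by its name, has taken for a name from the list of things; names that differ only in an ending like _2 or _b are one class to them, and where a whole thing is asked for, a point or a joint stands for the part that bears it (a point fixed in the world has none). Each returns a list of dicts, best first, with "p" (0 to 1); they miss things now and then, are a little off and sometimes report something else, mostly with a low value. They report only what shows in the picture. A call takes as long as a camera call. They do not tell look-alikes from the thing itself.
- trace(query, camera): "region" (384x512 bool, what is visible of it) and "rect" ([left, top, right, bottom] as shares, 0 to 1, of the picture: columns of its width, rows of its height, round what is visible of it).
- tip_of(query, camera): "point" ([column, row] as shares, 0 to 1, of the picture: columns of its width, rows of its height: a listed point, or the origin of a listed thing).
The state is a dict: "time_s": time; "q": joint angles; "dq": joint speeds; "effort": joint torques, N m; "position": TCP position; "eef_rot": TCP orientation; "wrist_force": force on the tool from outside, world axes, zero at the start; "moment": the same for the moment, N m; "finger_gap": finger opening in mm; "grasp_force": force on a finger pad.
Only numpy, scipy, OpenCV 4.12 (cv2) and the standard library are available. Lean on these libraries where they do the work, as an engineer would, in place of code of your own. Each camera call takes 0.05 s, during which the arm holds its last target. There are 200 camera calls.

TASK

Get the tablet grinder running: fit the square-bored cutter upright and fully down onto the square drive shaft in its bowl, then lower the white lid with its two lugs through the collar's entry gaps until it is seated, and twist it clockwise (seen from above) to the green run mark, about halfway, never on through the lock click. The lid is spring-loaded and the grinder runs only while it is held, so finish with the lid still gripped and held steady at the green mark. Leave the pill jar, tape roll and steel tray where they are.

Things in the scene. Friction and masses are not known exactly. Their poses are not given: they have to be found in the camera images.
- grinder: Tablet grinder, fixed: white housing 160 (x) x 140 (y) x 50 high; on it a grey round collar of outer diameter 114, top 92 above the counter, mouth 79 in diameter. Origin: on the counter under the collar's axis; z up. Inside, a bowl 66 wide, floor at height 50: a seated cutter's underside is there. The lid's rim seats on the bowl's steel edge at height 75.
- shaft_top (a point): Top of the brass square drive shaft on the collar's axis, 95 above the counter: 12 x 12, sides along the grinder's x and y, standing on the bowl floor at height 50, tapered over its last 4.
- entry_gap (a point): One of the collar's two entry gaps for the lugs (at the grinder's +x; the other across, at -x), beside white marks on the collar's top. 20 wide, reaching to radius 47; point at the collar's top, radius 43. Turned clockwise from above, seated lugs pass under the collar's lip (underside at height 86); anticlockwise is blocked.
- run_mark (a point): Middle of one green mark on the collar's top (the other across the collar), 33 to 53 degrees clockwise from the white marks: the lid's orange stripes stand there at run. Red marks at 58 to 76 degrees: the lock click.
- cutter: Loose steel cutter, upright, about 150 g: square hub 26 x 26, 65 high, top 15 mm blue, sides along its x and y; square bore 14 x 14, open below, 50 deep, parallel to the hub. Two flat blades at the foot along its x, 56 tip to tip, 12 wide, 6 high. Any quarter turn fits the shaft. Origin: centre of the underside; z up. When seated its top is 23 above the collar.
- lid: Loose white cup-shaped lid, open side down, about 120 g: outer diameter 74, hollow (65 wide, 47 deep inside), flat top 51 above its origin. Origin: centre of the lower rim; z up. Lugs at its +x and -x, with vertical orange stripes on the wall above them. Works the same a half turn round. Seated, its origin is 75 above the counter.
- lid_grip (a point): Top centre of the lid's orange grip bar, 77 above the lid's origin. The bar runs along the lid's x: 60 long, 14 thick, 26 high, on the lid's flat top.
- lug (a point): Outer end of one of the lid's two orange lugs (at its +x; the other at -x), radius 44 from the lid's axis: 14 wide, 6 high from the lower rim, with a small ridge on it up to 8.5.
- switch_ring (a joint): Spring-return ring inside the collar, about its axis; the lugs push its two orange pegs clockwise (from above). Radians, 0 at rest, grows clockwise. Ring = lid twist - 0.07 (free play). Run (green) is about 0.68; from 0.95 spring balls resist, lock click near 1.08, stop 1.3. Spring 0.04 N m at 0, 0.09 at 0.68; it turns the lid back when let go.
- jar: White pill jar with a paper label, 60 diameter, 85 high, loose bystander; origin: centre of the underside.
- tape: Roll of cream tape lying flat, 90 diameter, 24 high, loose bystander; origin: centre of the underside.
- tray: Shallow steel tray 130 x 200, 25 high, loose bystander; origin: centre of the underside.
Mind the look-alikes: they are no part of the job. What is shaped like the lid but purple or yellow is not meant. Of the things that look like the cutter, the middle-sized one is meant.

How it is judged:
By the outcome, as a careful person would: the job done as asked, in the order asked, and still so for the second after the job is handed in, while the arm keeps its last pose, push and grip.
It also fails if it takes over 72 s, if anything falls off the work surface, if the arm or the gripper's body presses on something with over 40 N, if the wrist force passes 120 N, or if a joint passes its speed limit or range.

## Working session

There is one attempt and no reset: what is moved stays moved. The work goes in short steps, Python scripts to look and compute and a tool call to move; the robot and the scene stay as the last step left them, time stands still between calls to the robot, and variables do not carry over. Pictures are saved under pics/ and viewed, at most 14 in all, crops included, and the job is handed in when it is done.

Besides the shell and the picture viewer there is one more tool, called as name(argument=value, ...), one argument or row to a line, values as JSON. play_rows: Moves the arm, as the interface text tells. Scaled input: -1 to 1 covers 0.2 m each way for a shift and pi rad each way for a turn. Its arguments: {"type":"object","properties":{"rows":{"type":"array","items":{"type":"array","items":{"type":"number","minimum":-1,"maximum":1}}},"jaw":{"type":"number"}},"required":["rows"]}

```bash
mkdir -p pics
cat > h.py <<'E'
import numpy as np, cv2
from workcell import *
def cam(name):
    c=camera_info(name); K=np.array(c["camera_matrix"],float)
    if "mount" in c:
        s=read_state(); M=np.array(c["mount"],float)
        T=np.eye(4);T[:3,:3]=cv2.Rodrigues(np.array(s["eef_rot"],float))[0];T[:3,3]=s["position"]
        W=np.linalg.inv(T@M); return K,W[:3,:3],W[:3,3]
    return K,cv2.Rodrigues(np.array(c["rvec"],float))[0],np.array(c["tvec"],float).ravel()
def ray(C,px):
    K,R,t=C; o=-R.T@t; d=R.T@np.linalg.inv(K)@np.array([px[0],px[1],1.]); return o,d
def atz(C,px,z):
    o,d=ray(C,px); return o+d*(z-o[2])/d[2]
def proj(C,P):
    K,R,t=C; p=K@(R@np.array(P,float)+t); return p[:2]/p[2]
def tip(q,name,C,z,n=4,pm=.2):
    for r in tip_of(q,name)[:n]:
        if r["p"]<pm: continue
        px=np.array(r["point"])*[512,384]
        print(q,name,round(r["p"],2),px.round(1),atz(C,px,z).round(1) if z is not None else "")
E
python3 - <<'E'
from h import *
s=read_state();print({k:np.round(v,3) for k,v in s.items()},grasp_offset if not callable(grasp_offset) else grasp_offset())
for n in("top","scene"):
    im=get_image(n);cv2.imwrite(f"pics/{n}0.png",cv2.resize(im,(768,576)))
    C=cam(n)
    for q,z in (("grinder",0),("shaft_top",95),("entry_gap",92),("run_mark",92),("cutter",0),("lid",0),("lid_grip",77),("lug",3),("jar",0),("tape",0),("tray",0)): tip(q,n,C,z)
E
```

```text
{'time_s': np.float64(0.0), 'q': array([-1.32 ,  0.6  , -0.003,  1.6  ,  0.002,  0.943, -0.08 ]), 'dq': array([-0.   ,  0.001, -0.001,  0.   , -0.001, -0.002,  0.   ]), 'effort': array([-1.0000e-03, -7.6505e+01,  1.4970e+00, -2.5234e+01, -5.2000e-02,
        1.7000e-02,  0.0000e+00]), 'position': array([233.271, 685.898, 197.061]), 'eef_rot': array([-5.130e-01, -3.099e+00,  2.000e-03]), 'wrist_force': array([ 0.802, -0.44 ,  0.459]), 'moment': array([ 0.055, -0.092,  0.02 ]), 'grasp_force': np.float64(0.0), 'finger_gap': np.float64(92.938)} -18.8
grinder top 0.68 [240.3 202.8] [540.8  24.    0. ]
shaft_top top 0.63 [241.7 197.5] [540.6  17.1  95. ]
shaft_top top 0.42 [184.1 138.1] [715.3 185.   95. ]
entry_gap top 0.92 [239.9 178.8] [595.3  22.6  92. ]
run_mark top 0.73 [250.5 184.3] [579.3  -7.7  92. ]
cutter top 0.73 [344.7 231. ] [ 455.1 -289.7    0. ]
cutter top 0.42 [349.9 194.8] [ 565.5 -310.2    0. ]
lid top 0.84 [179.2 196. ] [561.8 210.    0. ]
lid top 0.63 [143.  219.4] [490.2 316.4   0. ]
lid top 0.59 [155.5 257. ] [378.4 273.9   0. ]
lid top 0.34 [185.7 138.7] [743.6 195.
[... 787 characters left out ...]
 [145.9 252.7] [ 476.9 -276.3    0. ]
cutter scene 0.48 [157.2 275.4] [ 555.7 -294.8    0. ]
lid scene 0.83 [301.3 163. ] [513.4 293.    0. ]
lid scene 0.79 [298.5 180.8] [566.  215.4   0. ]
lid scene 0.67 [270.7 148.7] [385.1 283.1   0. ]
lid_grip scene 0.94 [299.7 164.4] [576.1 199.6  77. ]
lid_grip scene 0.71 [266.9 127.2] [364.6 283.4  77. ]
lid_grip scene 0.65 [304.1 141. ] [506.8 304.9  77. ]
lug scene 0.81 [312.7 151.9] [503.  365.8   3. ]
lug scene 0.71 [277.7 152.6] [421.1 279.4   3. ]
lug scene 0.64 [301.8 190.1] [603.5 185.5   3. ]
jar scene 0.96 [235.4 323.5] [ 777.  -245.4    0. ]
tape scene 0.79 [341.8 210.9] [737.9 198.    0. ]
tray scene 0.85 [309.9 261.9] [786.4  -6.1   0. ]
```

View pics/top0.png

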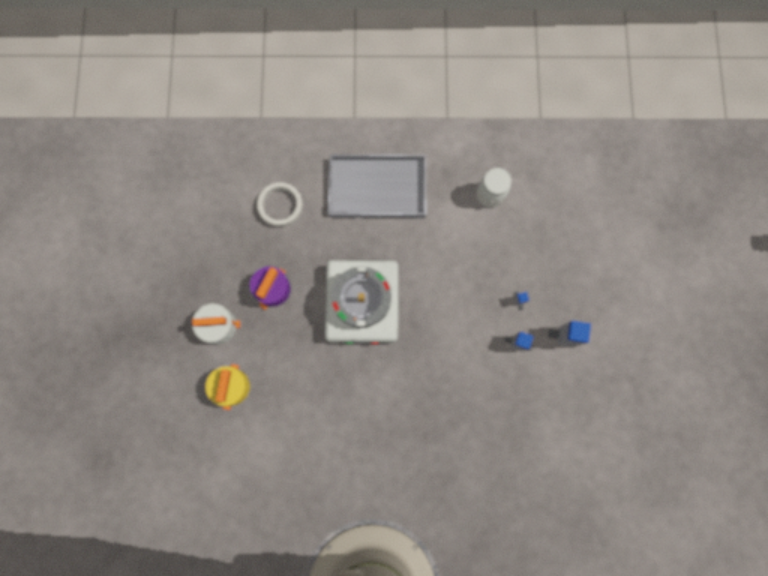

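View pics/scene0.png

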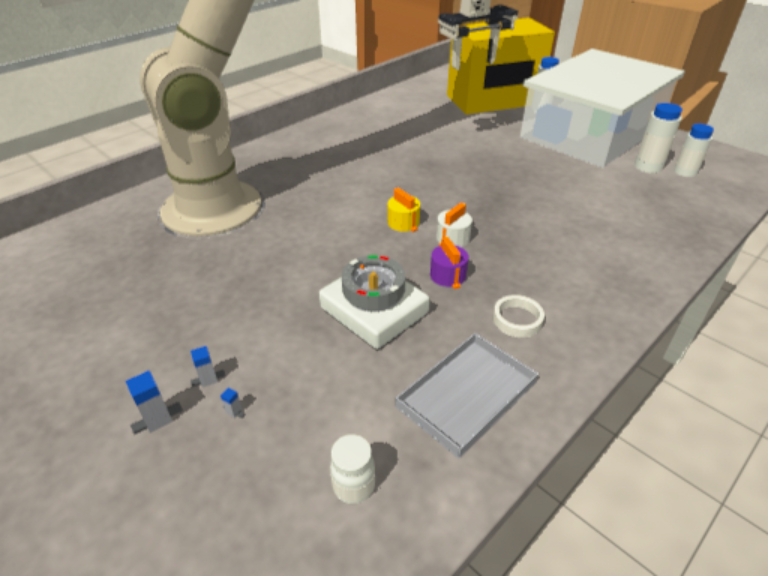

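The scene is clear. The white lid is at about (500,305), next to the purple and yellow look-alikes. The grinder is at about (546,18), and the middle cutter (top picture, scaled, 523,341) is at about (468,-282).

```bash
cat >> h.py <<'E'
def pose():
    s=read_state();R=cv2.Rodrigues(np.array(s["eef_rot"],float))[0]
    return np.array(s["position"]),R,np.arctan2(R[1,1],R[0,1]),s
def plan(x,y,z,dcw=0.,tmax=.3,n=None,rmax=.058):
    """rows to TCP x,y,z, turning dcw rad clockwise from above"""
    p,R,yaw,s=pose(); d=np.array([x,y,z])-p; u=dcw/np.pi
    n=n or int(max(1,np.ceil(np.linalg.norm(d)/200/tmax),np.ceil(abs(u)/rmax)))
    print("yaw",round(yaw,3),"q7",round(s["q"][6],3),"t",s["time_s"])
    for i in range(n):
        a=dcw*i/n; Rz=R@cv2.Rodrigues(np.array([0,0,a]))[0]
        print(np.round([*(Rz.T@d/n/200),u/n],4).tolist(),end=", " if i%5<4 else "\n")
    print()
E
python3 - <<'E'
from h import *
c=camera_info("wrist");print(np.round(c["mount"],3),c["camera_matrix"])
plan(500,290,300,0)
E
```

```text
[[-1.00000e-03 -9.69000e-01 -2.48000e-01  6.89830e+01]
 [ 1.00000e+00 -0.00000e+00 -1.00000e-03  1.25800e+00]
 [ 1.00000e-03 -2.48000e-01  9.69000e-01 -1.85665e+02]
 [ 0.00000e+00  0.00000e+00  0.00000e+00  1.00000e+00]] [[275.91079573   0.         259.23933465]
 [  0.         275.91079573 192.92167926]
 [  0.           0.           1.        ]]
yaw 1.243 q7 -0.08 t 1.2
[-0.2111, -0.1608, -0.0567, 0.0], [-0.2111, -0.1608, -0.0567, 0.0], [-0.2111, -0.1608, -0.0567, 0.0], [-0.2111, -0.1608, -0.0567, 0.0], [-0.2111, -0.1608, -0.0567, 0.0]
[-0.2111, -0.1608, -0.0567, 0.0], [-0.2111, -0.1608, -0.0567, 0.0], [-0.2111, -0.1608, -0.0567, 0.0], [-0.2111, -0.1608, -0.0567, 0.0],
```

play_rows(
  rows=[
    [-0.21, -0.16, -0.057, 0],
    [-0.21, -0.16, -0.057, 0],
    [-0.21, -0.16, -0.057, 0],
    [-0.21, -0.16, -0.057, 0],
    [-0.21, -0.16, -0.057, 0],
  ],
)

```text
time_s: 1.82
position: [381.6, 465.8, 255.5]
eef_rot: [0.513, 3.099, 0.001]
wrist_force: [1.0, -0.2, 0.4]
finger_gap: 93.0
grasp_force: 0.0
```

play_rows(
  rows=[
    [-0.21, -0.16, -0.057, 0],
    [-0.21, -0.16, -0.057, 0],
    [-0.21, -0.16, -0.057, 0],
    [-0.21, -0.16, -0.057, 0],
    [0, 0, 0, 0],
  ],
)

```text
time_s: 2.45
position: [501.5, 287.9, 301.7]
eef_rot: [0.523, 3.095, 0.0]
wrist_force: [0.2, 0.1, 0.0]
finger_gap: 93.1
grasp_force: 0.0
```

Run:
```python
from h import *
C=cam("wrist");im=get_image("wrist");cv2.imwrite("pics/w1.png",im)
for q,z in (("lid",0),("lid_grip",77),("lug",3)): tip(q,"wrist",C,z)
r=np.load
import pickle
# orange pixels at bar top
hsv=cv2.cvtColor(im,cv2.COLOR_BGR2HSV);m=cv2.inRange(hsv,(5,150,120),(20,255,255))
n,l,st,ce=cv2.connectedComponentsWithStats(m)
for i in range(1,n):
    if st[i,4]>60:
        pts=np.argwhere(l==i)[:,::-1].astype(np.float32);rr=cv2.minAreaRect(pts)
        bx=cv2.boxPoints(rr);W=[atz(C,b,77)[:2].round(1).tolist() for b in bx];print(ce[i].round(1),st[i,4],W,atz(C,rr[0],77).round(1))
plan(546,18,320)
```

```text
lid wrist 0.9 [228.7  92.7] [375.5 278.9  -0. ]
lid wrist 0.63 [273.3 155.3] [498.7 316.1   0. ]
lid wrist 0.63 [228.6 214.5] [575.7 202.6   0. ]
lid wrist 0.42 [118.2 271.7] [615.2 -45.    0. ]
lid_grip wrist 0.96 [269.9 161.5] [496.  307.6  77. ]
lid_grip wrist 0.81 [226.3 227.1] [572.1 208.9  77. ]
lid_grip wrist 0.73 [224.6  86.3] [375.3 281.7  77. ]
lug wrist 0.98 [294.7 146.4] [496. 356.   3.]
[224.8  88.1] 457 [[348.3, 278.6], [350.5, 292.5], [408.6, 283.6], [406.5, 269.2]] [377.9 281.1  77. ]
[272.6 160.7] 372 [[491.0, 282.2], [487.0, 339.9], [501.2, 341.3], [505.5, 283.1]] [496.1 311.8  77. ]
[230.  194.4] 64 [[515.8, 231.6], [519.3, 241.7], [534.3, 236.1], [530.7, 225.9]] [525.  233.9  77. ]
[224.5 226. ] 339 [[596.3, 185.9], [537.6, 214.4], [543.4, 227.1], [602.4, 199.1]] [569.4 206.9  77. ]
[ 70.4 282.3] 165 [[611.7, -101.4], [534.9, -52.9], [541.1, -38.6], [618.2, -86.4]] [575.5 -69.2  77. ]
[448.  282.5] 156 [[735.8, 519.8], [740.2, 535.8], [830.5, 526.1], [826.1, 509.3]] [782.1 522.9  77. ]
yaw 1.245 q7 0.638 t 2.65
[-0.1339, -0.2453, -0.0198, 0.0], [-0.1339, -0.2453, -0.0198, 0.0], [-0.1339, -0.2453, -0.0198, 0.0], [-0.1339, -0.2453, -0.0198, 0.0], [-0.1339, -0.2453, -0.0198, 0.0]
```

View pics/w1.png

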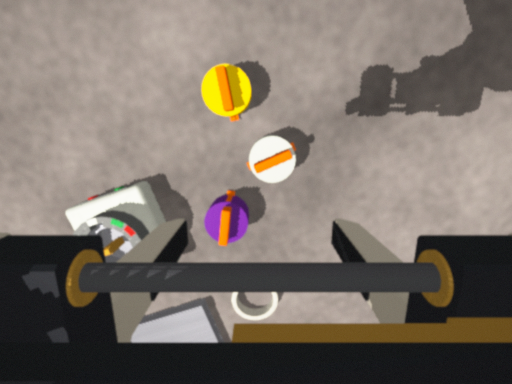

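The white lid is at pixel (272,160): bar centre (496,312), with the bar about 94° from world x. I'll look at the grinder next, on the way to the cutter.

play_rows(
  rows=[
    [-0.14, -0.245, -0.02, 0],
    [-0.14, -0.245, -0.02, 0],
    [-0.14, -0.245, -0.02, 0],
    [-0.14, -0.245, -0.02, 0],
    [-0.14, -0.245, -0.02, 0],
  ],
)

```text
time_s: 3.28
position: [552.3, 15.2, 320.5]
eef_rot: [-0.508, -3.1, -0.001]
wrist_force: [1.1, 0.4, 0.0]
finger_gap: 92.9
grasp_force: 0.0
```

play_rows(
  rows=[
    [0, 0, 0, 0],
  ],
)

```text
time_s: 3.4
position: [552.6, 11.8, 320.6]
eef_rot: [0.52, 3.098, -0.002]
wrist_force: [-0.9, -0.3, -0.2]
finger_gap: 93.1
grasp_force: 0.0
```

Run:
```python
from h import *
C=cam("wrist");im=get_image("wrist");cv2.imwrite("pics/w2.png",im)
for q,z in (("grinder",0),("shaft_top",95),("entry_gap",92),("run_mark",92)): tip(q,"wrist",C,z)
plan(480,-278,320)
```

```text
grinder wrist 0.89 [259.9 151.8] [537.4  18.7   0. ]
shaft_top wrist 0.58 [262.1 163.1] [545.1  19.5  95. ]
shaft_top wrist 0.37 [260.1 153.6] [530.7  21.3  95. ]
entry_gap wrist 0.73 [176.8 299.3] [ 720.4 -195.8   92. ]
entry_gap wrist 0.57 [268.6 187.4] [584.4  16.7  92. ]
run_mark wrist 0.87 [245.5 192.5] [580.4 -19.8  92. ]
yaw 1.247 q7 1.17 t 3.65
[-0.0216, -0.2524, 0.0001, 0.0], [-0.0216, -0.2524, 0.0001, 0.0], [-0.0216, -0.2524, 0.0001, 0.0], [-0.0216, -0.2524, 0.0001, 0.0], [-0.0216, -0.2524, 0.0001, 0.0]
[-0.0216, -0.2524, 0.0001, 0.0],
```

View pics/w2.png

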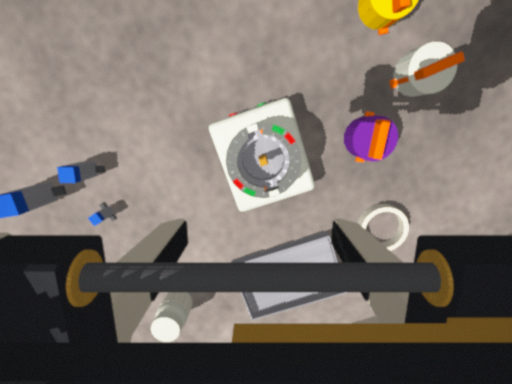

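Run:
```python
from h import *
C=cam("wrist");im=cv2.imread("pics/w2.png");hsv=cv2.cvtColor(im,cv2.COLOR_BGR2HSV)
roi=np.zeros(im.shape[:2],np.uint8);cv2.rectangle(roi,(200,85),(325,222),255,-1)
def comps(m,z,mn):
    n,l,st,ce=cv2.connectedComponentsWithStats(m&roi)
    for i in range(1,n):
        if st[i,4]>mn: print(ce[i].round(1),st[i,4],atz(C,ce[i],z)[:2].round(1))
    return n,l,st
print("green");comps(cv2.inRange(hsv,(45,100,60),(85,255,255)),92,8)
print("red");comps(cv2.inRange(hsv,(0,150,100),(4,255,255))|cv2.inRange(hsv,(174,150,100),(180,255,255)),92,8)
print("orange");comps(cv2.inRange(hsv,(8,120,100),(28,255,255)),95,5)
print("white");m=cv2.inRange(hsv,(0,0,175),(180,60,255));n,l,st=comps(m,92,8)
i=1+np.argmax(st[1:,4]);h=cv2.convexHull(np.argwhere(l==i)[:,::-1].astype(np.int32))
q=cv2.approxPolyDP(h,8,True)[:,0];print([(a.tolist(),atz(C,a,50)[:2].round(1).tolist()) for a in q])
```

```text
green
[260.8 104. ] 10 [463.4  50.5]
[277.7 129.2] 77 [504.6  62.7]
[249.3 191.5] 59 [580.   -7.3]
red
[289.4 138. ] 62 [522.2  75.2]
[237.9 183.3] 53 [562.2 -19.7]
orange
[261.2 130.7] 6 [498.8  39.2]
[262.7 159.8] 70 [539.7  27.9]
[265.3 188.5] 6 [582.7  17.8]
white
[204.7  88.8] 87 [418.7 -18.1]
[257.7 154.4] 4142 [530.1  23.2]
[212.5 205.2] 903 [582.5 -69.3]
[216.4 182.4] 10 [550.4 -50.5]
[313.5 211.3] 19 [642.7  77.9]
[264.2 214.9] 12 [623.6   2.5]
[([313, 188], [618.2, 92.2]), ([251, 222], [642.5, -27.5]), ([230, 195], [584.8, -45.5]), ([208, 126], [465.9, -39.6]), ([287, 99], [467.0, 92.8])]
```

play_rows(
  rows=[
    [-0.02, -0.25, 0, 0],
    [-0.02, -0.25, 0, 0],
    [-0.02, -0.25, 0, 0],
    [-0.02, -0.25, 0, 0],
    [-0.02, -0.25, 0, 0],
  ],
)

```text
time_s: 4.28
position: [490.9, -227.9, 320.5]
eef_rot: [0.508, 3.1, 0.001]
wrist_force: [1.3, 0.4, 0.4]
finger_gap: 93.1
grasp_force: 0.0
```

play_rows(
  rows=[
    [-0.02, -0.23, 0.1, 0],
    [0, 0, 0.1, 0],
    [0, 0, 0, 0],
  ],
)

```text
time_s: 4.65
position: [479.5, -271.5, 279.3]
eef_rot: [-0.51, -3.097, -0.002]
wrist_force: [-0.6, 0.3, 0.2]
finger_gap: 92.7
grasp_force: 0.0
```

Run:
```python
from h import *
C=cam("wrist");im=get_image("wrist");cv2.imwrite("pics/w3.png",im)
tip("cutter","wrist",C,0)
hsv=cv2.cvtColor(im,cv2.COLOR_BGR2HSV);m=cv2.inRange(hsv,(100,120,60),(130,255,255))
n,l,st,ce=cv2.connectedComponentsWithStats(m)
for i in range(1,n):
    if st[i,4]>40:
        rr=cv2.minAreaRect(np.argwhere(l==i)[:,::-1].astype(np.float32));print(ce[i],st[i,4],[atz(C,b,65)[:2].round(1).tolist() for b in cv2.boxPoints(rr)],atz(C,rr[0],65).round(1))
print(pose()[2:])
```

```text
cutter wrist 0.75 [258.5 210.5] [ 556.3 -297.9    0. ]
cutter wrist 0.58 [194.2 185.9] [ 478.5 -388.8    0. ]
cutter wrist 0.56 [246.5 157.1] [ 460.6 -286.7    0. ]
[242.87142857 163.92857143] 350 [[445.6, -297.5], [453.9, -272.8], [478.8, -281.4], [470.3, -306.5]] [ 462.1 -289.5   65. ]
[180.3847185  197.27345845] 746 [[456.6, -413.3], [461.2, -370.4], [502.8, -377.5], [498.3, -421.6]] [ 479.5 -395.6   65. ]
[258.31205674 213.78723404] 141 [[534.7, -304.0], [529.6, -286.3], [548.2, -281.7], [553.5, -299.5]] [ 541.5 -292.9   65. ]
(np.float64(1.2454100341029317), {'time_s': 4.75, 'q': array([ 0.19463496,  0.3061244 ,  0.28755656,  1.91275062, -0.10664853,
        0.93740263,  1.77820056]), 'dq': array([-0.0014009 , -0.01229141,  0.00477938, -0.01018426,  0.00089765,
       -0.00090463,  0.00131342]), 'effort': array([ 4.67127152e-01, -4.93125165e+01,  3.43586147e+00, -2.44037819e+01,
        3.86463432e-02,  5.20190864e-02,  3.92572721e-03]), 'position': array([ 480.5052173 , -271.64787732,  280.86416511]), 'eef_rot': array([-5.08861100e-01, -3.10009055e+00, -5.50778155e-04]), 'wrist_force': array([0.59157577, 0.15687353, 0.22368362]), 'moment': array([-0.0009254 , -0.02532908,  0.02536759]), 'grasp_force': 0.0, 'finger_gap': 93.2177937036108})
```

View pics/w3.png

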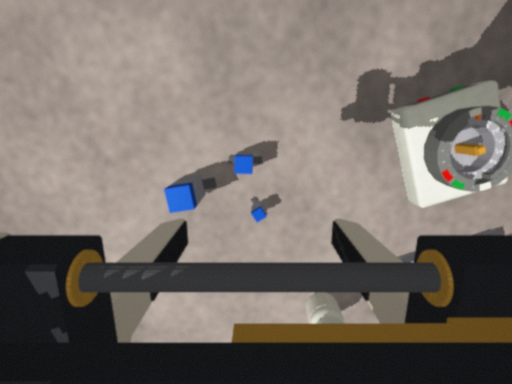

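Run:
```python
from h import *
C=cam("wrist");im=cv2.imread("pics/w3.png");hsv=cv2.cvtColor(im,cv2.COLOR_BGR2HSV)
for nm,m in (("g",cv2.inRange(hsv,(45,100,60),(85,255,255))),("r",cv2.inRange(hsv,(0,150,100),(4,255,255))|cv2.inRange(hsv,(174,150,100),(180,255,255))),("o",cv2.inRange(hsv,(8,120,100),(28,255,255)))):
    n,l,st,ce=cv2.connectedComponentsWithStats(m)
    for i in range(1,n):
        if st[i,4]>8 and ce[i][0]>400 and ce[i][1]<200: print(nm,ce[i].round(1),st[i,4],atz(C,ce[i],92)[:2].round(1))
c=im[125:205,190:300];cv2.imwrite("pics/c3.png",cv2.resize(c,None,fx=7,fy=7,interpolation=cv2.INTER_CUBIC))
```

```text
g [456.5  88. ] 31 [455.9   3.5]
g [503.9 113.6] 110 [507.2  57.2]
g [457.8 184.2] 84 [582.6 -14.1]
r [423.9  98.7] 24 [455.4 -38.3]
r [446.9 175. ] 74 [564.9 -26.3]
o [478.1 116.8] 24 [500.5  24.9]
o [470.  148.8] 291 [539.   9.]
```

View pics/c3.png

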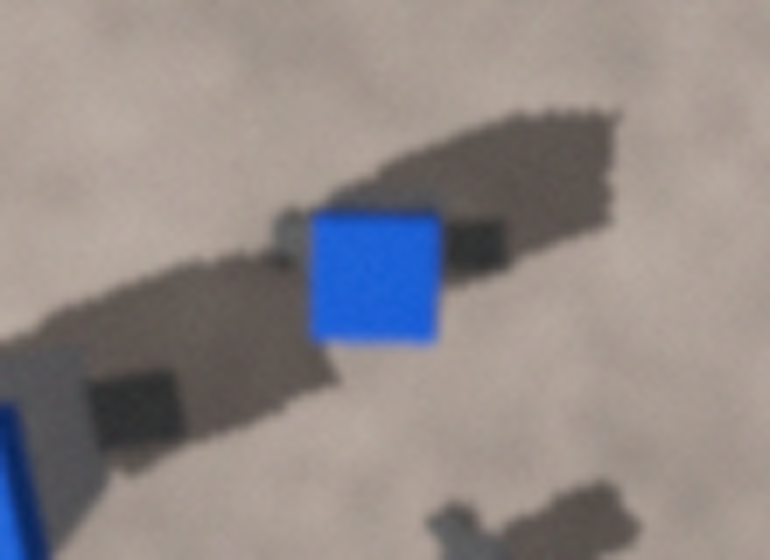

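The cutter is aligned with the tool axes, with its top at pixel (243.6,164.7), or about (463,-289). From the settled picture, the grinder axis is at about (545,21) with yaw near 0. Next I'll descend and grasp.

Run:
```python
from h import *
C=cam("wrist");print(atz(C,(243.6,164.7),65),atz(C,(245.7,159.7),5))
plan(462.5,-288.5,38)
```

```text
[ 465.04950195 -289.61548026   65.        ] [ 465.63060778 -289.62163391    5.        ]
yaw 1.245 q7 1.778 t 4.75
[0.0117, -0.0218, 0.2429, 0.0], [0.0117, -0.0218, 0.2429, 0.0], [0.0117, -0.0218, 0.2429, 0.0], [0.0117, -0.0218, 0.2429, 0.0], [0.0117, -0.0218, 0.2429, 0.0]
```

play_rows(
  rows=[
    [0.0445, -0.11, 0.15, 0],
    [0, 0, 0.25, 0],
    [0, 0, 0.25, 0],
    [0, 0, 0.25, 0],
    [0, 0, 0.2, 0],
  ],
  jaw=0.3,
)

```text
time_s: 5.38
position: [465.6, -289.8, 59.7]
eef_rot: [0.509, 3.099, 0.0]
wrist_force: [0.7, 0.5, -0.4]
finger_gap: 65.2
grasp_force: 0.0
```

play_rows(
  rows=[
    [0, 0, 0.1, 0],
    [0, 0, 0, 0],
  ],
)

```text
time_s: 5.62
position: [464.8, -289.9, 39.9]
eef_rot: [-0.51, -3.099, -0.001]
wrist_force: [-0.7, -0.2, 0.5]
finger_gap: 65.3
grasp_force: 0.0
```

play_rows(
  rows=[
    [0, 0, 0.02, 0],
    [0, 0, 0, 0],
    [0, 0, 0, 0],
    [0, 0, 0, 0],
    [0, 0, 0, 0],
  ],
  jaw=1,
)

```text
time_s: 6.25
position: [464.4, -291.1, 36.9]
eef_rot: [0.512, 3.099, -0.0]
wrist_force: [-0.4, 0.3, 2.6]
finger_gap: 25.5
grasp_force: 29.9
```

play_rows(
  rows=[
    [0, 0, 0, 0],
    [0, 0, -0.1, 0],
    [0, 0, -0.25, 0],
    [0, 0, -0.25, 0],
    [0, 0, -0.25, 0],
  ],
)

```text
time_s: 6.88
position: [463.6, -290.7, 207.8]
eef_rot: [-0.513, -3.099, -0.0]
wrist_force: [0.7, -0.7, -1.9]
finger_gap: 25.9
grasp_force: 29.9
```

Run:
```python
from h import *
s=pose()[3];print(s["position"],s["finger_gap"],s["grasp_force"])
plan(600,11,205,-0.325)
```

```text
[ 463.6401703  -290.68339273  207.80019152] 25.879702469818806 29.90709275007248
yaw 1.243 q7 1.868 t 6.875
[-0.0266, 0.2746, 0.0023, -0.0172], [-0.0414, 0.2728, 0.0023, -0.0172], [-0.0562, 0.2701, 0.0023, -0.0172], [-0.0707, 0.2667, 0.0023, -0.0172], [-0.085, 0.2625, 0.0023, -0.0172]
[-0.0991, 0.2575, 0.0023, -0.0172],
```

play_rows(
  rows=[
    [-0.026, 0.275, 0, -0.0172],
    [-0.041, 0.273, 0, -0.0172],
    [-0.056, 0.27, 0, -0.0172],
    [-0.07, 0.267, 0, -0.0172],
    [-0.085, 0.262, 0, -0.0172],
  ],
)

```text
time_s: 7.5
position: [577.7, -37.7, 206.3]
eef_rot: [-0.088, -3.14, 0.0]
wrist_force: [0.5, -0.7, -1.0]
finger_gap: 25.5
grasp_force: 29.9
```

play_rows(
  rows=[
    [-0.1, 0.257, 0, -0.0172],
    [0, 0, 0, 0],
    [0, 0, 0, 0],
  ],
)

```text
time_s: 7.88
position: [599.8, 10.2, 206.0]
eef_rot: [-0.006, -3.14, 0.001]
wrist_force: [-0.0, -0.7, -1.9]
finger_gap: 25.7
grasp_force: 29.9
```

```bash
cat >> h.py <<'E'
def marks(C,im):
    hsv=cv2.cvtColor(im,cv2.COLOR_BGR2HSV)
    for nm,m in (("g",cv2.inRange(hsv,(45,100,60),(85,255,255))),("r",cv2.inRange(hsv,(0,150,100),(4,255,255))|cv2.inRange(hsv,(174,150,100),(180,255,255))),("o",cv2.inRange(hsv,(8,120,100),(28,255,255))),("b",cv2.inRange(hsv,(100,120,60),(130,255,255)))):
        n,l,st,ce=cv2.connectedComponentsWithStats(m)
        for i in range(1,n):
            if st[i,4]>12: print(nm,ce[i].round(1),st[i,:5],atz(C,ce[i],92)[:2].round(1))
E
python3 - <<'E'
from h import *
p,R,y,s=pose();print(p,y,s["finger_gap"])
C=cam("wrist");im=get_image("wrist");cv2.imwrite("pics/w4.png",im);marks(C,im)
tip("shaft_top","wrist",C,95);tip("cutter","wrist",C,None)
plan(545,21,150,np.pi/2*-1+y)
E
```

```text
[599.76189425  10.22398322 206.03625498] 1.566907059380756 25.671474101572883
g [303.5  96.9] [295  89  18  18 163] [505.9  57.2]
g [236.4 169.2] [229 162  16  15 126] [580.8 -13.8]
r [314.6 114.9] [309 107  12  17 129] [523.7  69.4]
r [224.6 153. ] [219 146  12  15 109] [562.9 -26. ]
o [472.   12.9] [ 445    0   67   33 1257] [430.1 216.3]
o [503.9   2.1] [495   0  17   6  83] [421.1 245. ]
o [501.6  93. ] [491  86  21  14 243] [503.  260.1]
o [279.8  92.1] [278  90   4   6  17] [501.1  32.7]
o [462.7  97.4] [449  93  33  12 251] [507.1 221. ]
o [411.5 123.8] [407 122  11   4  33] [533.2 171.8]
o [268.9 133.9] [264 129  11  11 118] [543.   21.7]
o [422.7 157.1] [ 400  134   47   50 1082] [568.3 188.6]
o [381.2 178.5] [376 174  13   9  68] [591.7 146.1]
o [206.6 278.5] [202 250  12  57 403] [714.9 -53.4]
o [311.9 278.2] [305 250  13  57 407] [714.9  74.7]
o [273.6 331.4] [  78  318  371   24 7165] [791.3  28.8]
b [ 14.6 138.6] [  3 131  25  17 313] [ 546.7 -250.1]
b [259.4 230.9] [ 238  208   44   47 1966] [653.3  11.2]
shaft_top wrist 0.7 [267.3 137.6] [546.6  20.   95. ]
cutter wrist 0.87 [ 39.2 140.4] 
cutter wrist 0.81 [261.1 205.5] 
yaw 1.565 q7 1.557 t 8.025
[0.1372, 0.0289, 0.1413, -0.0006], [0.1371, 0.0292, 0.1413, -0.0006],
```

View pics/w4.png

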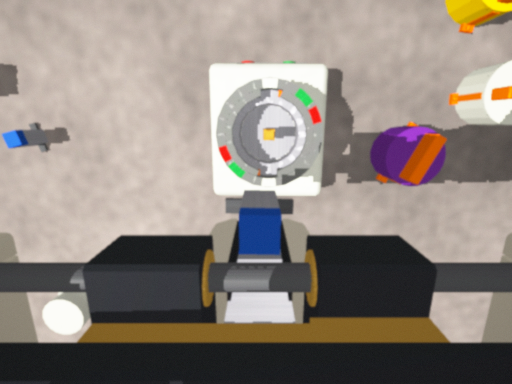

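Run:
```python
from h import *
p,R,y,s=pose();C=cam("wrist")
for P in ((13,13,-28),(13,-13,-28),(-13,0,-28),(13,0,-13),(6,28,37),(6,-28,37),(6,-28,31),(-6,-28,31),(13,13,36)): print(P,proj(C,p+R@np.array(P)).round(1))
im=cv2.imread("pics/w4.png");cv2.imwrite("pics/c4.png",cv2.resize(im[180:270,205:315],None,fx=7,fy=6.5,interpolation=cv2.INTER_CUBIC))
```

```text
(13, 13, -28) [278.7 217.4]
(13, -13, -28) [235.7 217.4]
(-13, 0, -28) [257.3 256.7]
(13, 0, -13) [257.4 209.8]
(6, 28, 37) [291.3 199.4]
(6, -28, 37) [224.4 199.5]
(6, -28, 31) [223.5 201.4]
(-6, -28, 31) [224.  215.4]
(13, 13, 36) [273.5 191.6]
```

View pics/c4.png

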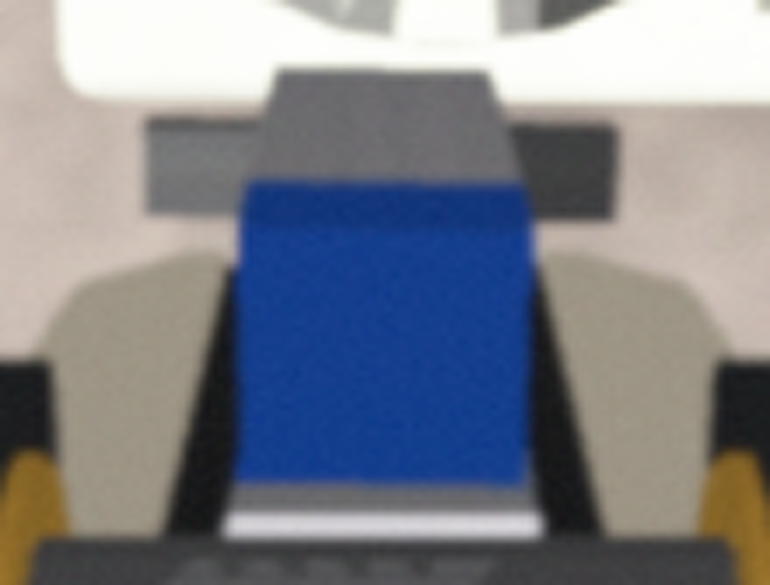

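play_rows(
  rows=[
    [0.137, 0.025, 0.1, 0],
    [0.137, 0.025, 0.18, 0],
    [0, 0, 0, 0],
    [0, 0, 0, 0],
  ],
)

```text
time_s: 8.52
position: [546.6, 20.1, 151.2]
eef_rot: [0.008, 3.14, -0.0]
wrist_force: [0.4, 0.5, -1.3]
finger_gap: 25.8
grasp_force: 29.9
```

Run:
```python
from h import *
p,R,y,s=pose();print(p,y)
plan(545,20.3,110)
```

```text
[546.5719466   20.12917647 151.18637665] 1.565848761841907
yaw 1.566 q7 1.542 t 8.525
[0.0081, 0.0008, 0.2059, 0.0],
```

play_rows(
  rows=[
    [0.006, 0.001, 0.06, 0],
    [0, 0, 0.05, 0],
    [0, 0, 0.03, 0],
    [0, 0, 0.02, 0],
    [0, 0, 0, 0],
  ],
)

```text
time_s: 9.15
position: [544.4, 21.1, 118.2]
eef_rot: [-0.006, -3.141, 0.0]
wrist_force: [0.2, -0.1, -1.8]
finger_gap: 25.2
grasp_force: 29.9
```

play_rows(
  rows=[
    [0, 0, 0.05, 0],
    [0, 0, 0.05, 0],
    [0, 0, 0.04, 0],
    [0, 0, 0.015, 0],
    [0, 0, 0, 0],
  ],
)

```text
time_s: 9.78
position: [544.5, 21.1, 87.4]
eef_rot: [-0.006, -3.142, 0.0]
wrist_force: [-1.6, 0.3, -0.4]
finger_gap: 25.6
grasp_force: 29.9
```

play_rows(
  rows=[
    [0, 0, 0.008, 0],
    [0, 0, 0.005, 0],
    [0, 0, 0, 0],
  ],
)

```text
time_s: 10.15
position: [545.2, 21.1, 86.8]
eef_rot: [0.006, 3.139, 0.001]
wrist_force: [-4.4, -1.5, 20.6]
finger_gap: 25.6
grasp_force: 29.9
```

play_rows(
  rows=[
    [0, 0, -0.006, 0],
    [0, 0, 0, 0],
  ],
  jaw=0.63,
)

```text
time_s: 10.4
position: [544.6, 21.2, 86.3]
eef_rot: [0.005, 3.141, 0.0]
wrist_force: [-0.3, -0.4, 0.2]
finger_gap: 33.9
grasp_force: 0.0
```

play_rows(
  rows=[
    [0, 0, -0.1, 0],
    [0, 0, -0.25, 0],
    [0, 0, -0.25, 0],
    [0, 0, 0, 0],
  ],
)

```text
time_s: 10.9
position: [546.5, 21.3, 209.4]
eef_rot: [0.006, 3.135, 0.002]
wrist_force: [0.2, -0.1, -1.5]
finger_gap: 34.7
grasp_force: 0.0
```

Run:
```python
from h import *
plan(560,180,260); print('from above, then')
plan(540,312,260,-1.2)
```

```text
yaw 1.567 q7 1.524 t 10.9
[-0.0221, 0.2647, -0.084, 0.0], [-0.0221, 0.2647, -0.084, 0.0], [-0.0221, 0.2647, -0.084, 0.0], 
from above, then
yaw 1.567 q7 1.524 t 10.9
[0.0052, 0.2077, -0.036, -0.0546], [-0.0303, 0.2055, -0.036, -0.0546], [-0.065, 0.1973, -0.036, -0.0546], [-0.0977, 0.1833, -0.036, -0.0546], [-0.1275, 0.164, -0.036, -0.0546]
[-0.1536, 0.1398, -0.036, -0.0546], [-0.1752, 0.1116, -0.036, -0.0546],
```

Run:
```python
from h import *
C=cam("wrist");im=get_image("wrist");tip("cutter","wrist",C,50)
plan(496,290,230,1.5)
```

```text
cutter wrist 0.9 [ 39.4 176.3] [ 544.1 -256.9   50. ]
cutter wrist 0.63 [260.8 175.9] [544.8  24.5  50. ]
yaw 1.567 q7 1.524 t 11.0
[0.0274, 0.1492, -0.0133, 0.0531], [0.0517, 0.1426, -0.0133, 0.0531], [0.0747, 0.132, -0.0133, 0.0531], [0.0955, 0.1178, -0.0133, 0.0531], [0.1137, 0.1003, -0.0133, 0.0531]
[0.1288, 0.08, -0.0133, 0.0531], [0.1403, 0.0576, -0.0133, 0.0531], [0.1479, 0.0335, -0.0133, 0.0531], [0.1514, 0.0085, -0.0133, 0.0531],
```

play_rows(
  rows=[
    [0.027, 0.149, -0.013, 0.053],
    [0.052, 0.143, -0.013, 0.053],
    [0.075, 0.132, -0.013, 0.053],
    [0.095, 0.118, -0.013, 0.053],
    [0.114, 0.1, -0.013, 0.053],
  ],
  jaw=0.35,
)

```text
time_s: 11.62
position: [516.5, 171.2, 217.3]
eef_rot: [-1.283, -2.866, 0.004]
wrist_force: [0.1, 0.3, 0.1]
finger_gap: 60.4
grasp_force: 0.0
```

play_rows(
  rows=[
    [0.129, 0.08, -0.013, 0.053],
    [0.14, 0.058, -0.013, 0.053],
    [0.148, 0.033, -0.013, 0.053],
    [0.151, 0.008, -0.013, 0.053],
    [0, 0, 0, 0],
  ],
)

```text
time_s: 12.25
position: [494.4, 292.1, 227.4]
eef_rot: [2.14, 2.3, -0.005]
wrist_force: [0.3, 0.1, -0.2]
finger_gap: 60.6
grasp_force: 0.0
```

play_rows(
  rows=[
    [0, 0, 0, 0],
    [0, 0, 0, 0],
  ],
)

```text
time_s: 12.5
position: [496.0, 288.3, 229.1]
eef_rot: [2.144, 2.296, -0.002]
wrist_force: [0.8, -1.1, -0.5]
finger_gap: 60.4
grasp_force: 0.0
```

```bash
cat >> h.py <<'E'
def bars(C,im,z,mn=150):
    hsv=cv2.cvtColor(im,cv2.COLOR_BGR2HSV);m=cv2.inRange(hsv,(5,150,120),(20,255,255))
    n,l,st,ce=cv2.connectedComponentsWithStats(m)
    for i in range(1,n):
        if st[i,4]>mn:
            rr=cv2.minAreaRect(np.argwhere(l==i)[:,::-1].astype(np.float32));bx=cv2.boxPoints(rr)
            W=np.array([atz(C,b,z)[:2] for b in bx]);e=W[1]-W[0];f=W[2]-W[1];e=max(e,f,key=np.linalg.norm)
            print(ce[i].round(1),st[i,4],"size",np.linalg.norm(e).round(1),np.linalg.norm(f).round(1),"ang",np.degrees(np.arctan2(e[1],e[0])).round(1),"c",W.mean(0).round(1))
E
python3 - <<'E'
from h import *
p,R,y,s=pose();print(p,y)
C=cam("wrist");im=get_image("wrist");cv2.imwrite("pics/w5.png",im)
bars(C,im,77);tip("lid_grip","wrist",C,77);tip("lug","wrist",C,3);tip("lid","wrist",C,0)
E
```

```text
[496.03810723 288.33343903 229.06228645] 0.06815901218007077
[262.4 160.1] 479 size 59.0 10.8 ang 93.8 c [498.1 312.5]
[166.4 177.4] 681 size 62.2 62.2 ang -6.1 c [380.3 283.5]
[299.3 234.1] 172 size 28.9 28.9 ang -25.5 c [555.1 217.1]
[139.  275.3] 373 size 85.7 21.7 ang 73.1 c [341.7 139.5]
[379.3 274.6] 365 size 85.6 85.6 ang -65.8 c [668.6 162. ]
[294.7 331.6] 4145 size 408.1 408.1 ang 3.9 c [573.2  71.5]
lid_grip wrist 0.77 [312.5 245. ] [572.3 204.8  77. ]
lid_grip wrist 0.64 [261.4 161.6] [496.8 311.1  77. ]
lid_grip wrist 0.61 [162.6 179.7] [375.4 280.1  77. ]
lug wrist 0.95 [260.5 123.7] [493.  355.6   3. ]
lug wrist 0.7 [208.9 173.5] [420.1 277.4   3. ]
lid wrist 0.89 [261.8 153.9] [497.9 312.    0. ]
lid wrist 0.75 [304.3 226.2] [573.9 201.5  -0. ]
lid wrist 0.64 [179.4 168. ] [374.8 282.3   0. ]
lid wrist 0.46 [259.6 159.1] [495.2 304.    0. ]
```

View pics/w5.png

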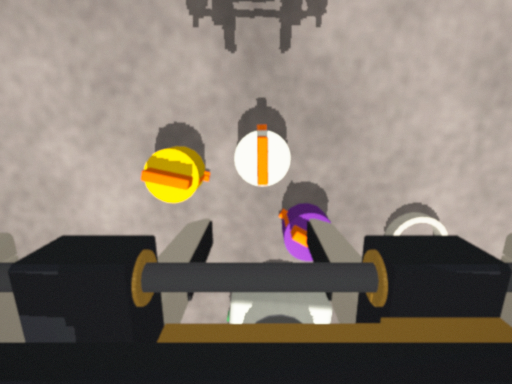

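White lid confirmed: bar at pixel (262,160), aligned with the gripper. I'll grasp it.

play_rows(
  rows=[
    [0.113, 0.013, 0.1, 0],
    [0, 0, 0.25, 0],
    [0, 0, 0.25, 0],
    [0, 0, 0.2, 0],
    [0, 0, 0.05, 0],
  ],
)

```text
time_s: 13.32
position: [496.0, 311.5, 57.6]
eef_rot: [-2.144, -2.296, 0.005]
wrist_force: [0.8, 0.4, 1.6]
finger_gap: 60.3
grasp_force: 0.0
```

play_rows(
  rows=[
    [0, 0, 0, 0],
    [0, 0, 0, 0],
  ],
)

```text
time_s: 13.58
position: [497.9, 312.9, 61.1]
eef_rot: [2.144, 2.296, 0.004]
wrist_force: [-0.7, 0.1, 0.4]
finger_gap: 60.5
grasp_force: 0.0
```

play_rows(
  rows=[
    [0, 0, 0.024, 0],
    [0, 0, 0, 0],
    [0, 0, 0, 0],
    [0, 0, 0, 0],
    [0, 0, 0, 0],
  ],
  jaw=1,
)

```text
time_s: 14.2
position: [497.0, 312.5, 54.8]
eef_rot: [2.144, 2.296, 0.0]
wrist_force: [2.2, -0.3, 0.6]
finger_gap: 15.0
grasp_force: 0.3
```

play_rows(
  rows=[
    [0, 0, 0, 0],
    [0, 0, 0, 0],
  ],
)

```text
time_s: 14.45
position: [497.1, 312.5, 54.8]
eef_rot: [2.144, 2.296, 0.0]
wrist_force: [1.2, 0.1, 0.3]
finger_gap: 12.9
grasp_force: 30.0
```

play_rows(
  rows=[
    [0, 0, -0.1, 0],
    [0, 0, -0.25, 0],
    [0, 0, -0.25, 0],
    [0, 0, -0.23, 0],
    [0, 0, 0, 0],
  ],
)

```text
time_s: 15.08
position: [498.3, 313.2, 223.8]
eef_rot: [2.143, 2.296, 0.009]
wrist_force: [0.4, 0.9, -1.7]
finger_gap: 12.4
grasp_force: 30.0
```

Run:
```python
from h import *
p,R,y,s=pose();print(p,y)
plan(605,21,222,y-np.pi/2)
```

```text
[498.33944728 313.19369566 223.83095954] 0.06870642056882949
yaw 0.069 q7 -0.247 t 15.075
[-0.166, 0.048, 0.0007, -0.0531], [-0.1717, 0.0197, 0.0007, -0.0531], [-0.1726, -0.0091, 0.0007, -0.0531], [-0.1687, -0.0376, 0.0007, -0.0531], [-0.1601, -0.0651, 0.0007, -0.0531]
[-0.147, -0.0908, 0.0007, -0.0531], [-0.1299, -0.114, 0.0007, -0.0531], [-0.1092, -0.134, 0.0007, -0.0531], [-0.0854, -0.1502, 0.0007, -0.0531],
```

play_rows(
  rows=[
    [-0.166, 0.048, 0, -0.053],
    [-0.172, 0.02, 0, -0.053],
    [-0.173, -0.009, 0, -0.053],
    [-0.169, -0.038, 0, -0.053],
    [-0.16, -0.065, 0, -0.053],
  ],
)

```text
time_s: 15.7
position: [555.5, 148.8, 219.2]
eef_rot: [-1.023, -2.968, 0.002]
wrist_force: [0.7, 0.3, -0.7]
finger_gap: 12.8
grasp_force: 30.0
```

play_rows(
  rows=[
    [-0.147, -0.091, 0, -0.053],
    [-0.13, -0.114, 0, -0.053],
    [-0.109, -0.134, 0, -0.053],
    [-0.085, -0.15, 0, -0.054],
    [0, 0, 0, 0],
  ],
)

```text
time_s: 16.32
position: [602.9, 16.4, 219.3]
eef_rot: [-0.005, -3.14, 0.002]
wrist_force: [-0.0, -0.1, -1.5]
finger_gap: 12.1
grasp_force: 30.0
```

play_rows(
  rows=[
    [0, 0, 0, 0],
    [0, 0, 0, 0],
  ],
)

```text
time_s: 16.58
position: [602.5, 21.3, 220.2]
eef_rot: [0.001, -3.141, -0.001]
wrist_force: [0.2, 0.4, -0.2]
finger_gap: 12.7
grasp_force: 30.0
```

Run:
```python
from h import *
p,R,y,s=pose();print(p,y,s["q"][6],s["finger_gap"])
C=cam("wrist");im=get_image("wrist");marks(C,im)
for P in ((30,7,-23),(30,-7,-23),(37,0,3),(44,7,54),(44,-7,54),(44,0,48)): print(P,proj(C,p+R@np.array(P)).round(1))
for q in("lug","lid_grip","lid"):tip(q,"wrist",C,None)
cv2.imwrite("pics/w6.png",cv2.resize(im[60:320,130:400],None,fx=2.2,fy=2.2,interpolation=cv2.INTER_CUBIC))
```

```text
[602.54703276  21.32735842 220.15533131] 1.5711517823561973 1.5370898632645191 12.705012376468016
g [291.5  95.4] [284  87  16  18 145] [505.7  57.2]
g [227.6 164.7] [220 158  16  15 121] [580.7 -13.7]
r [302.3 112.7] [297 105  11  16 118] [523.6  69.5]
r [216.3 149.1] [211 142  12  15 101] [563. -26.]
o [462.3  12.5] [ 430    0   82   36 1542] [426.8 226.7]
o [268.9  90.9] [268  89   3   5  14] [501.1  32.9]
o [398.2 122.1] [394 120  10   5  26] [533.6 175.6]
o [407.3 154. ] [386 132  44  48 940] [568.5 190.2]
o [259.5 161.7] [252 154  17  18 242] [577.4  22.7]
o [369.8 175. ] [364 171  13   9  61] [592.8 150.1]
o [259.2 222.6] [ 248  183   23   80 1718] [651.   22.4]
o [230.9 278.5] [228 250   8  56 300] [726.7 -13.7]
o [287.7 278.1] [283 250   9  57 301] [726.   58.7]
o [246.  331.4] [  49  318  371   24 7141] [806.3   4.6]
b [258.9 131.5] [246 119  27  26 656] [543.7  22. ]
b [ 14.5 134.8] [  3 127  24  17 291] [ 547.2 -250.4]
(30, 7, -23) [268.8 188.1]
(30, -7, -23) [245.6 188.1]
(37, 0, 3) [257.5 169.5]
(44, 7, 54) [266.  151.7]
(44, -7, 54) [249.8 151.7]
(44, 0, 48) [257.8 152.5]
lug wrist 0.83 [260.6 155. ] 
lug wrist 0.75 [367.7 177.9] 
lug wrist 0.65 [447.2  32.3] 
lid_grip wrist 0.81 [258.6 235.5] 
lid_grip wrist 0.73 [413.7 154.3] 
lid wrist 0.97 [381.8 150.7] 
lid wrist 0.67 [259.9 201. ]
```

View pics/w6.png

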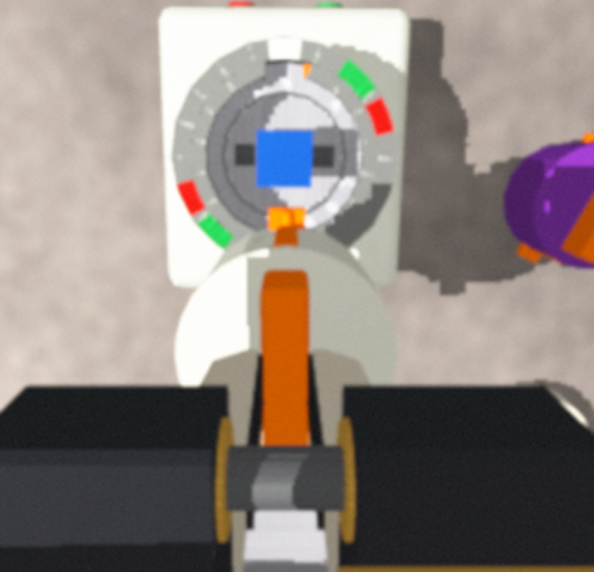

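The cutter is seated upright, its blue top at about (285,158) in the crop. The lid's lug is lined up with the near gap mark, and the lid hangs about 2.5 mm behind the TCP along the tool's x.

play_rows(
  rows=[
    [0.15, 0, 0.1, 0],
    [0.15, 0, 0.1, 0],
    [0, 0, 0.08, 0],
    [0, 0, 0.05, 0],
    [0, 0, 0, 0],
  ],
)

```text
time_s: 17.4
position: [543.7, 20.1, 154.2]
eef_rot: [-0.0, -3.141, 0.0]
wrist_force: [0.3, 0.7, 0.1]
finger_gap: 12.4
grasp_force: 30.0
```

play_rows(
  rows=[
    [0, 0, 0, 0],
  ],
)

```text
time_s: 17.52
position: [544.0, 20.0, 155.0]
eef_rot: [0.001, 3.141, -0.0]
wrist_force: [-0.5, 0.7, -1.2]
finger_gap: 12.7
grasp_force: 30.0
```

Run:
```python
from h import *
p,R,y,s=pose();print(p,y)
C=cam("wrist");im=get_image("wrist");marks(C,im)
cv2.imwrite("pics/w7.png",cv2.resize(im[60:300,130:400],None,fx=2.4,fy=2.4,interpolation=cv2.INTER_CUBIC))
plan(542.2,21.1,148)
```

```text
[543.95828568  19.9993923  155.0240317 ] 1.570256857661955
g [283.  108.5] [277 108  13   2  26] [463.9  41.7]
g [299.5 157.3] [290 148  20  20 194] [505.9  57.5]
r [236.4 108. ] [231 107  13   3  31] [463.4   1.5]
r [311.9 176.4] [305 167  14  19 165] [523.5  69.4]
r [206.6 214.6] [203 210   7  13  51] [560.2 -28.8]
o [482.9  36.5] [ 458    0   54   74 2668] [408.1 202.8]
o [272.4 150.4] [271 148   4   6  19] [499.8  33. ]
o [259.6 161.8] [252 154  17  18 243] [510.   21.5]
o [420.8 172.5] [413 168  16  10  91] [519.9 168.5]
o [259.2 222.6] [ 248  183   23   80 1721] [568.3  21.1]
o [432.8 217. ] [ 407  189   54   59 1505] [562.8 186.2]
o [385.  228.2] [379 223  14  11  74] [574.1 142. ]
o [230.9 278.4] [228 250   8  56 304] [628.2  -7.6]
o [287.7 278.4] [283 250   9  57 304] [628.2  49.8]
o [245.2 331.4] [  49  318  371   24 7135] [691.7   5.9]
yaw 1.57 q7 1.539 t 17.575
[0.0084, 0.0055, 0.0356, 0.0],
```

View pics/w7.png

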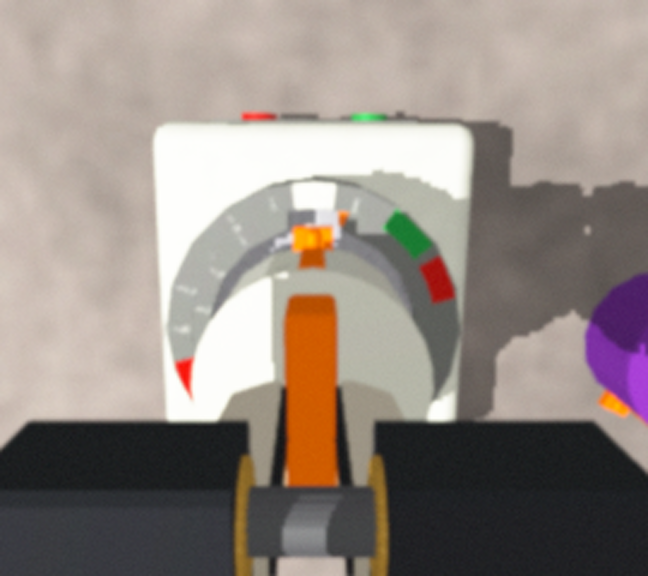

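play_rows(
  rows=[
    [0.011, 0.0045, 0.02, 0],
    [0, 0, 0.02, 0],
    [0, 0, 0.015, 0],
    [0, 0, 0, 0],
  ],
)

```text
time_s: 18.08
position: [540.8, 20.9, 143.5]
eef_rot: [-0.001, -3.141, 0.0]
wrist_force: [0.1, -0.7, -0.8]
finger_gap: 12.8
grasp_force: 30.0
```

play_rows(
  rows=[
    [0, 0, 0.02, 0],
    [0, 0, 0.02, 0],
    [0, 0, 0.015, 0],
    [0, 0, 0, 0],
  ],
)

```text
time_s: 18.58
position: [540.8, 20.9, 132.4]
eef_rot: [-0.001, -3.141, 0.0]
wrist_force: [0.2, -0.2, -0.4]
finger_gap: 12.9
grasp_force: 30.0
```

play_rows(
  rows=[
    [0, 0, 0.01, 0],
    [0, 0, 0.008, 0],
    [0, 0, 0, 0],
  ],
)

```text
time_s: 18.95
position: [541.1, 21.4, 129.5]
eef_rot: [0.0, 3.141, 0.001]
wrist_force: [-1.0, 1.5, 3.3]
finger_gap: 12.7
grasp_force: 30.0
```

Seated: TCP z is 129.5 and the push is light. Now I'll twist clockwise along the lid's axis.

play_rows(
  rows=[
    [0, 0.002, 0, 0.03],
    [0, 0.002, 0, 0.045],
    [0, 0.002, 0, 0.045],
    [0, 0.002, 0, 0.045],
    [0, 0, 0, 0],
  ],
)

```text
time_s: 19.58
position: [541.4, 22.0, 129.3]
eef_rot: [0.804, 3.036, -0.001]
wrist_force: [-0.2, -2.0, 3.2]
finger_gap: 12.6
grasp_force: 30.0
```

Run:
```python
from h import *
p,R,y,s=pose();print(p,y,s["moment"],s["wrist_force"])
```

```text
[541.43020352  22.01641657 129.32062105] 1.0529097882462104 [-0.6200128   0.08306113  0.03187739] [-0.15527843 -2.04542513  3.24023939]
```

play_rows(
  rows=[
    [0, 0.002, 0, 0.037],
    [0, 0.002, 0, 0.037],
    [0, 0, 0, 0],
    [0, 0, 0, 0],
  ],
)

```text
time_s: 20.08
position: [541.7, 22.7, 129.3]
eef_rot: [1.147, 2.924, -0.0]
wrist_force: [-0.9, -2.8, 5.5]
finger_gap: 12.8
grasp_force: 30.1
```

Run:
```python
from h import *
p,R,y,s=pose();print(p,y,s["moment"],s["wrist_force"])
C=cam("wrist");im=get_image("wrist");marks(C,im);bars(C,im,152,300)
cv2.imwrite("pics/w8.png",cv2.resize(im[60:300,130:400],None,fx=2.4,fy=2.4,interpolation=cv2.INTER_CUBIC))
```

```text
[541.70351024  22.67866924 129.32112006] 0.8230670759416829 [-0.89833712  0.28444223  0.11099096] [-0.9087825  -2.77667804  5.5041452 ]
g [220.8 115.7] [217 111  10  10  31] [467.3  51.8]
g [259.7 147.2] [248 142  24  12 263] [505.7  57.5]
r [285.7 153. ] [276 145  21  17 222] [523.3  69.7]
r [185.8 149.5] [182 146   9   8  18] [466.8  12.8]
o [439.9  83.3] [ 419   42   42   79 2370] [563.4 190. ]
o [396.2  52.2] [388  46  22  14 139] [523.3 178.4]
o [408.1 131. ] [401 129  17   6  77] [576.1 151.9]
o [257.5 166.3] [251 162  15  10 110] [515.8  45.7]
o [259.1 223.6] [ 248  183   24   81 1732] [553.   12.9]
o [230.8 278.6] [228 250   8  57 311] [574.4 -41.9]
o [287.8 278.3] [283 250   9  57 307] [609.3  -3.8]
o [244.5 331.3] [  49  318  370   24 7235] [623.8 -71.9]
[439.8  83.1] 2403 size 41.0 41.0 ang -26.4 c [543.8 157.4]
[259.2 216.2] 1298 size 53.6 53.6 ang -40.7 c [536.7  27.7]
[246.5 331.5] 7014 size 254.0 254.0 ang 47.2 c [582.1 -38. ]
```

View pics/w8.png

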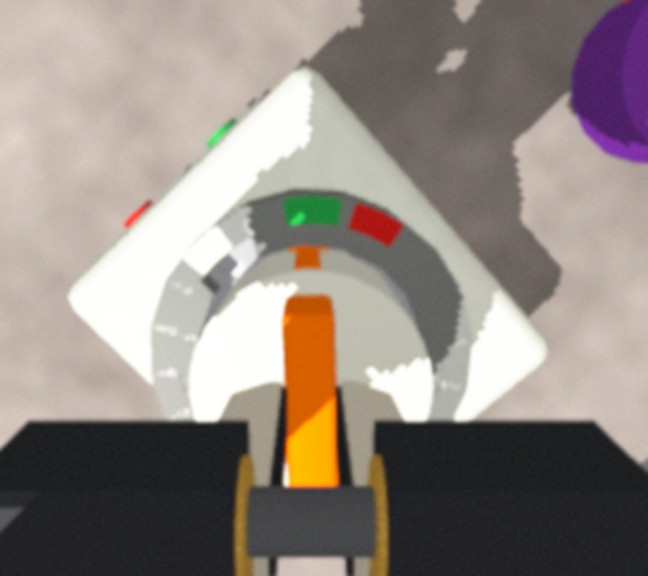

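The stripe stands at the green mark (crop 308 against 285–342), the lid is seated and the grip is held.

play_rows(
  rows=[
    [0, 0, 0, 0.003],
    [0, 0, 0, 0],
    [0, 0, 0, 0],
    [0, 0, 0, 0],
  ],
)

```text
time_s: 20.62
position: [541.7, 22.7, 129.3]
eef_rot: [1.162, 2.918, -0.0]
wrist_force: [-1.3, -3.0, 4.6]
finger_gap: 12.9
grasp_force: 30.2
```

Run:
```python
from h import *
p,R,y,s=pose();print(p,y,s["moment"],s["wrist_force"],np.abs(s["dq"]).max())
print(job_done())
```

```text
[541.71398104  22.67161863 129.31278727] 0.8126607854176744 [-0.82921552  0.25019164  0.15350921] [-1.31566834 -2.95988877  4.57903947] 0.001543935282244827
the job is handed in; nothing more can be done
None
```

The cutter is fully down on the shaft, and the lid is seated, twisted about 0.76 rad clockwise to the green mark and still gripped; I handed the job in at about 20.6 s (no verdict returned).

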